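# Load a round flask into the shaker's sprung ring and hold it down

### The arm

A 6-joint arm with a two-finger parallel gripper is mounted at the origin on the work surface. World frame = base frame: x ahead of the robot, y to its left, z up, the work surface at z = 0. Lengths are in mm, angles in rad, forces in N, time in s.
With the tool pointing down it reaches from about 300 to 775 mm from the base axis. Payload 14.6 kg.
Tool frame: the origin (TCP) lies midway between the tips of the shut fingers; the grasp point (between the pads) lies 19 mm behind it; z points along the fingers, y is the line along which they close (so a half turn about z gives the same grasp; the last joint's range is limited). The gripper opens to 85 mm and grips with 20 to 120 N. Pads are 22 mm wide; open, the fingers measure 114 mm over their backs; the gripper's body (76 mm by 85 mm) begins 54 mm behind the grasp point. The pads swing forward as they close: fully open they stand 13 mm farther back than shut.
Start: joints at [-1.282, 0.3, 1.521, -0, 1.321, -0.067], TCP at [191.58, -515.545, 192.081] pointing down, gripper open.
Joint ranges: [-3.03, 3.03], [-0.79, 2.21], [0.23, 2.52], [-1.04, 4.18], [0, 3.07], [-2.55, 2.55]. Speed limits (rad/s): [2.22, 2.22, 2.57, 3.14, 3.14, 3.14].

### API

Orientations are given as a unit quaternion [w, x, y, z].
In Python, from workcell import env gives the robot as it stands. The module is installed in compiled form; this text tells all that it offers. Calls block until the motion is done:
- env.movep(position, orientation): joint-space move of the TCP to a pose.
- env.move_linear(position, rot=None, max_speed=150, threshold=None): straight line of the TCP; rot=None keeps the orientation; max_speed is the mean speed in mm/s. With threshold (N) it stops when the force on the tool has changed by that much, and returns True; else False.
- env.move_joints(angles): joint-space move.
- env.grip(opening, effort=None): opening from 0.0 (shut) to 1.0 (fully open); effort is the grip in N (None keeps the last); returns when the fingers have stopped.
- env.sleep(seconds).
- env.solve_ik(position, orientation): joint angles nearest the present ones, or None.
- env.sense(): the state.
- env.get_image(name): name is "side" or "top"; returns a dict with "img" (480x640x3 uint8, blue, green, red), "z_map" (480x640 float32, mm along the optical axis (not along the pixel's ray), 0 where there is no reading), "camera_matrix" (3x3 intrinsics, pixels), "view" (4x4, takes a point from world to camera coordinates). Camera axes: x right, y down, z forward; pixel columns grow to the right and rows downward; lengths in mm; the calibration is good to about 2 mm. A picture is of the moment at which its call begins.
A pose or a line that the arm cannot do raises env.Unreachable and nothing moves.
- env.finish_job(): hands the job in; it is judged then, once.
The state is a dict: "clock": time; "q": joint angles; "joint_vel": joint speeds; "effort": joint torques, N m; "eef_pos": TCP position; "ee_rot": TCP orientation; "contact_force": force on the tool from outside, world axes, zero at the start; "moment": the same for the moment, N m; "gripper_width": opening from 0.0 (shut) to 1.0 (fully open); "gripper_force": force on a finger pad.
Only numpy, scipy, OpenCV 4.12 (cv2) and the standard library are available. Lean on these libraries where they do the work, as an engineer would, in place of code of your own. Each camera call takes 0.05 s, during which the arm holds its last target. There are 200 camera calls.

### The job

Take the round-bodied flask out of the crate of glassware by its neck, set it upright in the sprung ring cradle on the shaker and press it straight down until the ring has sunk well over a centimetre. Finish while still gripping the neck and holding the flask pressed down on the compressed ring: do not let go. Leave the other glassware standing in the crate and the seedling tubs where they are.

Things in the scene. Friction and masses are not known exactly. Their poses are not given: they have to be found in the camera images.
- flask_mid (a point): Centre (60 mm above the underside, on the axis) of the round flask: clear glass, 121 mm tall with its black stopper, about 0.16 kg. Globe 64 mm in diameter, its centre 31 mm below this point, with a flat foot 28 mm wide; straight neck 24 mm in diameter from 1 mm below to 47 mm above this point, then a 29 mm lip and the stopper. z: its axis, up. The only globe-shaped piece in the crate.
- flask_neck (a point): The place to grip the same flask: on its axis, 26 mm above flask_mid (86 mm above the underside), in the middle of the free neck (24 mm in diameter).
- ring_center (a point): Centre of the cradle's level ring; moves with it. Steel bar 8 mm thick, ring 52 mm inside, 68 mm outside diameter, on three spring posts 48 mm from its centre (tops 15 mm above this point). The globe rests on the ring without passing: seated, flask_mid is 51 mm above this point, the flask's underside 9 mm below. Unpressed it is 60 mm above the shaker's top, 115 mm above the work surface.
- cradle_ring (a joint): How far the ring is pressed down against its springs, m: 0 at the top (unloaded), stop at 0.024. It starts to move at about 3.5 N and stiffens by 4 N per 10 mm: about 9 N at 0.015, 13 N at the stop (the flask's own 1 to 2 N included). It springs back when released.
- crate: Fixed open blue plastic crate, 270 x 255 x 65 mm (x, y, z), walls and floor 5 mm; origin at the centre of its underside on the work surface, z up. Four pieces of glassware stand upright in it about 110 to 120 mm apart, in any order.
- shaker: Fixed low shaker, white body with a bare aluminium top plate, 220 x 200 x 55 mm; origin at the centre of its underside on the work surface. It carries the ring cradle. It does not run.
- conical_mid (a point): Middle (50 mm above its underside) of a bystander in the crate: conical glass flask, base 66 mm wide, neck 24 mm, 99 mm tall with black stopper. z up.
- bottle_mid (a point): Middle (49 mm above its underside) of a bystander in the crate: straight-sided glass bottle 52 mm in diameter, 98 mm tall with black cap. z up.
- jar_mid (a point): Middle (33 mm above its underside) of a bystander in the crate: squat glass jar 60 mm in diameter, 66 mm tall with wide black lid. z up.
- tub_a: Bystander beyond the crate and shaker: pale plastic tub of soil with green seedlings, 108 mm wide, 68 mm tall (blades to 150 mm); origin at the centre of its underside.
- tub_b: Second bystander tub of the same kind and size.
There are look-alikes about, which are no part of the job. Leave any green look-alike of the part that bears flask_mid alone. What is shaped like the part that bears jar_mid but pink is not meant.

How it is judged (in metres and radians):
On the way:
1. the round flask is lifted clear of the crate, in the grip (height (world z) of flask_mid above 0.135 m and contact force between the fingers and flask above 1 N and contact force between flask and crate below 0.05 N), for 0.2 s.
At the end, for the whole second after the job is handed in: The flask stands in the ring (axis within 10 mm of its centre, 10 degrees of upright, centres 44 to 58 mm apart), the ring is still and over 10 mm down with more than 4 N from the flask, the fingers still grip the neck, and the other glassware is upright (value of joint cradle_ring above 0.01 m and velocity of joint cradle_ring between -0.005 and 0.005 m/s and contact force between flask and cradle_ring above 4 N and horizontal distance between flask_mid and ring_center below 0.01 m and z of flask_mid in the frame of ring_center between 0.044 and 0.058 m and angle between flask_mid's own z axis and vertical below 0.17 rad and contact force between the fingers and flask above 2 N and distance between the grasp point and flask_neck below 0.032 m and angle between each of conical_mid, bottle_mid, jar_mid's own z axis and vertical below 0.3 rad); the arm keeps its last pose, push and grip.
It fails at once if another piece of glassware is knocked over or lifted out (angle between any of conical_mid, bottle_mid, jar_mid's own z axis and vertical above 0.5 rad or height (world z) of conical_mid above 0.105 m or height (world z) of bottle_mid above 0.104 m or height (world z) of jar_mid above 0.088 m).
It fails at once if a seedling tub is pushed away or tipped (distance of any of tub_a, tub_b from where it was at the start of the episode above 0.03 m or angle between any of tub_a, tub_b's own z axis and vertical above 0.4 rad).
It also fails if it takes over 40 s, if anything falls off the work surface, if the arm or the gripper's body presses on something with over 40 N, if the wrist force passes 120 N, or if a joint passes its speed limit or range.

## Working session

There is one attempt and no reset: what is moved stays moved. The work goes in short steps, each a Python script; the robot and the scene stay as the last script left them, time stands still between calls to the robot, and variables do not carry over. Pictures are saved under pics/ and viewed, at most 10 in all, crops included, and the job is handed in when it is done.

```bash
mkdir -p pics; python3 - <<'E'
from workcell import env
import cv2,numpy as np,pickle
for n in("side","top"):
    d=env.get_image(n);cv2.imwrite(f"pics/{n}0.png",d["img"]);pickle.dump(dict(d),open(n+".pkl","wb"))
    print(n,d["camera_matrix"].tolist(),np.round(d["view"],3).tolist(),(d["z_map"]>0).mean())
print(env.sense())
E
```

```text
side [[514.3468090827716, 0.0, 319.1715820516333], [0.0, 514.3468090827716, 239.1353671180172], [0.0, 0.0, 1.0]] [[-0.996, -0.09, 0.024, 563.235], [-0.068, 0.519, -0.852, 126.622], [0.065, -0.85, -0.523, 1067.025], [0.0, 0.0, 0.0, 1.0]] 0.9960579427083334
top [[543.4728379516071, 0.0, 307.82304086751407], [0.0, 543.4728379516071, 243.039433098348], [0.0, 0.0, 1.0]] [[-0.018, -1.0, -0.007, -8.034], [-0.996, 0.018, -0.086, 581.996], [0.087, 0.005, -0.996, 1154.428], [0.0, 0.0, 0.0, 1.0]] 0.996103515625
{'clock': 0.1, 'q': array([-1.28161901e+00,  3.00453603e-01,  1.52149749e+00, -5.68278790e-06,
        1.32072742e+00, -6.65882959e-02]), 'joint_vel': array([-0.00058621, -0.00079831, -0.0034006 , -0.00013232, -0.0007585 ,
       -0.00161112]), 'effort': array([ 1.49899490e-03, -5.44369161e+01, -3.62368298e+01, -4.97185806e-05,
        2.98639483e-03, -3.59437774e-05]), 'eef_pos': array([ 191.49992044, -515.3184915 ,  191.56630372]), 'ee_rot': array([-5.39266079e-04,  9.84220258e-01,  1.76946853e-01, -6.30361564e-05]), 'contact_force': array([-0.67049703, -0.06369833,  0.13962492]), 'moment': array([-0.01760014, -0.00054397, -0.02089021]), 'gripper_force': 0.0, 'gripper_width': 0.9996260119244167}
```

View pics/side0.png

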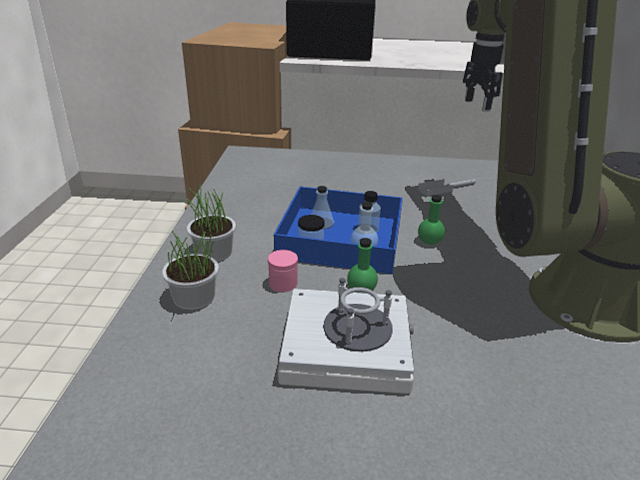

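View pics/top0.png

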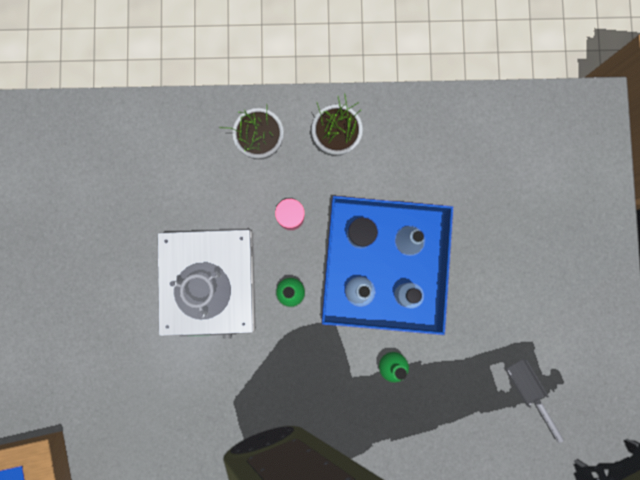

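The side view shows the jar (312,222), conical (321,190), a flask with its stopper near (366,207) and a bottle (371,197). In the top view these are about (361,230), (415,237), (363,291) and (411,293). The green look-alikes are outside the crate. I'll enlarge both views.

```bash
python3 - <<'E'
import cv2,numpy as np
s=cv2.imread("pics/side0.png");t=cv2.imread("pics/top0.png")
r=lambda a:cv2.resize(a,None,fx=5,fy=5,interpolation=cv2.INTER_CUBIC)
cv2.imwrite("pics/c1.png",np.hstack([r(s[180:280,325:405]),r(t[250:350,330:410])]))
cv2.imwrite("pics/c2.png",np.hstack([r(s[270:370,320:400]),r(t[240:340,160:240])]))
E
```

```text
(no output)
```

View pics/c1.png

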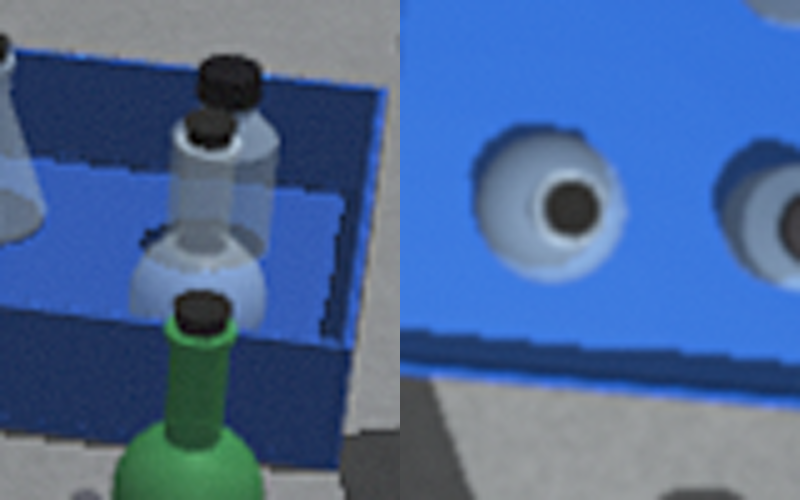

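View pics/c2.png

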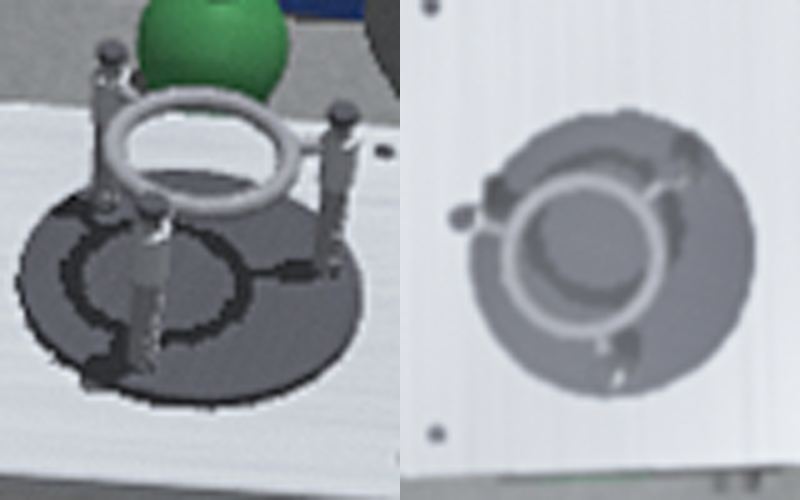

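The crops show the round flask's stopper top at side (366.8,203.5) and top (364.0,291.2). The ring centre is at side (360.0,299.6) and top (196.4,290.6). Next I'll triangulate.

```bash
cat >h.py <<'E'
import cv2,numpy as np,pickle
def load(n): return pickle.load(open(n+".pkl","rb"))
def P(d): return d["camera_matrix"]@d["view"][:3]
def tri(a,b,da,db):
    X=cv2.triangulatePoints(P(da),P(db),np.array(a,float).reshape(2,1),np.array(b,float).reshape(2,1))[:,0];X=X[:3]/X[3]
    e=[]
    for p,d in((a,da),(b,db)):
        u=P(d)@np.r_[X,1];e.append(u[:2]/u[2]-p)
    return X.round(1),np.round(e,1).tolist()
def back(d,u,v,z):  # pixel + world height -> world
    V=d["view"];R,t=V[:3,:3],V[:3,3];c=-R.T@t
    r=R.T@np.linalg.inv(d["camera_matrix"])@[u,v,1];return c+r*(z-c[2])/r[2]
E
python3 - <<'E'
from h import *
s,t=load("side"),load("top")
for n,a,b in[("stopper",(366.8,203.5),(364,291.2)),("ring",(360,299.6),(196.4,290.6)),("bottlecap",(371,195),(411.5,293)),("conical",(322,189.5),(417,237)),("jar",(312,221),(361,230)),("greenNear",(365.3,242),(290,291)),("greenFar",(436,200),(400,373))]:
    print(n,tri(a,b,s,t))
for n,p in dict(TL=(332,197),TR=(452,208),BL=(323,324),BR=(444,333)).items(): print(n,back(t,*p,65).round())
for n,p in dict(TL=(159,233),TR=(250,229),BL=(160,334),BR=(253,333)).items(): print(n,back(t,*p,55).round())
for n,d,p in(("st",t,(364,291)),("jar",t,(361,230)),("ring",t,(180,290))): 
    z=d["z_map"][int(p[1]),int(p[0])];R=d["view"]
    print(n,np.linalg.inv(R)@np.r_[z*(np.linalg.inv(d["camera_matrix"])@[*p,1]),1])
E
```

```text
stopper (array([ 475.1, -127.9,  125.8]), [[-0.4, -0.0], [-0.0, 0.4]])
ring (array([482.1, 204.5, 115.6]), [[-0.6, -0.0], [-0.0, 0.4]])
bottlecap (array([ 467.1, -225.9,   98.9]), [[-1.6, -0.1], [-0.0, 1.6]])
conical (array([ 583.4, -241.4,   97.9]), [[-0.1, -0.0], [0.0, 0.1]])
jar (array([ 599.6, -130.5,   70.9]), [[-1.7, -0.2], [0.1, 1.6]])
greenNear (array([476.9,  18.2, 115.2]), [[-1.1, -0.1], [-0.0, 1.0]])
greenFar (array([ 313.8, -195.8,  111.2]), [[-0.2, -0.0], [-0.0, 0.2]])
TL [675. -72.  65.]
TR [ 647. -324.   65.]
BL [410. -47.  65.]
BR [ 387. -296.   65.]
TL [606. 297.  55.]
TR [611. 103.  55.]
BL [394. 293.  55.]
BR [393.  99.  55.]
st [ 476.24899095 -127.81599788  127.24534772    1.        ]
jar [ 602.98523748 -130.28116456   71.74079518    1.        ]
ring [484.69505853 236.38654104 118.91617598   1.        ]
```

The heights check out: stopper top 126 against 5+121 expected, and ring 115.6 against 115. I'll grasp along x, which keeps clear of the neighbours, and go through height to clear the green flask on the way.

```bash
python3 - <<'E'
from workcell import env
import numpy as np
f=np.array([475.6,-127.9]);r=np.array([482.5,204.5]);c=np.sqrt(.5)
best=None
for s in(1,-1):
    q=[0,c,s*c,0]; print(s,[None if (j:=env.solve_ik([*p],q)) is None else np.round(j,2) for p in((*f,250),(*f,73),(*r,250),(*r,150))])
    js=[env.solve_ik([*p],q) for p in((*f,250),(*f,73),(*r,260),(*r,150))]
    if all(j is not None for j in js):
        m=max(abs(j[5]) for j in js)
        if best is None or m<best[0]: best=(m,q)
q=best[1];print(q)
env.movep([*f,250],q);env.move_linear([*f,140])
hit=env.move_linear([*f,73],max_speed=80,threshold=6)
S=env.sense();print(hit,S["eef_pos"],S["contact_force"],S["clock"])
if not hit:
    env.grip(0.0,80);S=env.sense();print(S["gripper_width"],S["gripper_force"],S["eef_pos"],S["contact_force"])
    env.move_linear([*f,255],max_speed=120);S=env.sense();print(S["gripper_width"],S["gripper_force"],S["contact_force"],S["clock"])
import cv2
d=env.get_image("side");cv2.imwrite("pics/lift.png",d["img"][60:330,200:560].repeat(2,0).repeat(2,1))
E
```

```text
1 [array([-0.34,  0.13,  1.59, -0.  ,  1.42, -0.34]), array([-0.34,  0.31,  1.81, -0.  ,  1.02, -0.34]), array([ 0.33,  0.2 ,  1.51, -0.  ,  1.43,  0.33]), array([ 0.33,  0.28,  1.65, -0.  ,  1.21,  0.33])]
-1 [None, None, None, None]
[0, np.float64(0.7071067811865476), np.float64(0.7071067811865476), 0]
False [ 475.87358872 -128.00918647   73.45054486] [ 0.32148126  0.3508947  -0.79850479] 3.7333
0.2735941582774313 78.24679965862742 [ 475.97409753 -128.07566903   73.663179  ] [-1.40680758  0.56568074  6.28783785]
0.2705914600751607 78.63912613385764 [ 0.49482323  0.06292163 -2.01236875] 6.0333
```

View pics/lift.png

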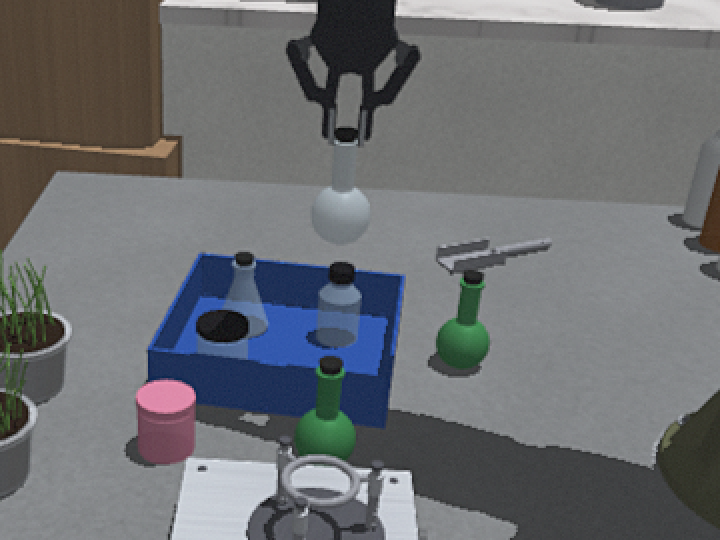

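The flask is lifted and hanging upright, but its stopper (crop 347,134) looks level with the fingertips (crop 333/366,143). I'll project the TCP and zoom in to check.

```bash
python3 - <<'E'
from workcell import env
from h import *
d=env.get_image("side");S=env.sense();p=S["eef_pos"];print(p,S["gripper_width"],S["gripper_force"],S["ee_rot"])
im=cv2.resize(d["img"][60:200,310:430],None,fx=5,fy=4.28,interpolation=cv2.INTER_CUBIC)
im=cv2.resize(d["img"][80:200,310:430],None,fx=5,fy=5,interpolation=cv2.INTER_CUBIC)
for dz in(0,19,54-0,-67):
    u=P(d)@np.r_[p+[0,0,dz],1];u=u[:2]/u[2];print(dz,u);q=((u-[310,80])*5).astype(int)
    cv2.line(im,(int(q[0]-90),int(q[1])),(int(q[0]-60),int(q[1])),(0,0,255),1)
cv2.imwrite("pics/z.png",im)
E
```

```text
[ 475.44917485 -127.83754934  254.52570347] 0.2710082879691965 78.63861756559345 [-4.10655743e-04  7.07107860e-01  7.07105560e-01 -1.77855098e-04]
0 [370.71739862 148.65394375]
19 [371.42031285 139.97739269]
54 [372.75011242 123.56276712]
-67 [368.33919603 178.00972474]
```

View pics/z.png

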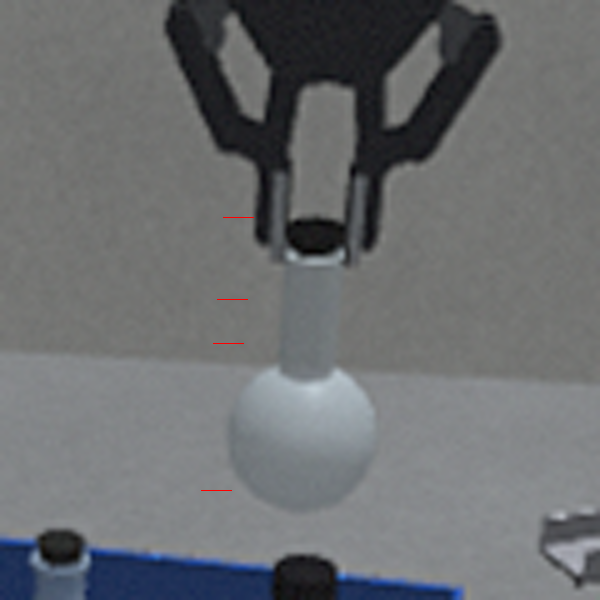

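The flask sits where expected against the TCP reading, but the whole gripper appears about 36 mm higher than reported, so it is gripping the lip and stopper. I'll check this offset against the start picture.

```bash
python3 - <<'E'
from workcell import env
from h import *
s=load("side");p=np.array([191.5,-515.3,191.57])
for z in(0,13,36,50):
  for o in (-43,43):
    a=0.356; y=np.array([np.sin(a),-np.cos(a),0])
    u=P(s)@np.r_[p+[0,0,z]+o*y,1];print(z,o,(u[:2]/u[2]).round(1),end=' ')
  print()
# depth-based 3D of fingers now
d=env.get_image("side");S=env.sense();print(S["eef_pos"],S["q"].round(4))
K=np.linalg.inv(d["camera_matrix"]);Vi=np.linalg.inv(d["view"])
for n,(x,y) in dict(padL=(280,240),padR=(357,245),padLtip=(282,256),padRtip=(354,258),body=(325,60),stop=(315,235),neck=(310,320),globe=(303,438),fingL=(263,235)).items():
    u,v=310+(x-2)/5,80+(y-2)/5;z=d["z_map"][int(round(v)),int(round(u))]
    print(n,(Vi@np.r_[z*(K@[u,v,1]),1])[:3].round(1))
im=cv2.resize(s["img"][60:130,450:520],None,fx=7,fy=7,interpolation=cv2.INTER_CUBIC)
cv2.imwrite("pics/start.png",im)
E
```

```text
0 -43 [481.1 129.4] 0 43 [465.2 119.2] 
13 -43 [482.  124.7] 13 43 [466.  114.7] 
36 -43 [483.6 116.3] 36 43 [467.5 106.6] 
50 -43 [484.7 111.1] 50 43 [468.3 101.6] 
[ 475.49120722 -127.85199942  254.6271038 ] [-0.3371  0.1274  1.5843  0.      1.4307 -0.3371]
padL [ 489.4 -115.3  303.6]
padR [ 458.3 -118.2  302.2]
padLtip [ 488.2 -113.6  297.5]
padRtip [ 459.1 -116.6  297.3]
body [ 477.2 -116.4  376.4]
stop [ 475.5 -116.4  306.1]
neck [ 474.8 -115.6  270.3]
globe [ 474.1 -101.   224.4]
fingL [ 496.4 -119.8  303.7]
```

View pics/start.png

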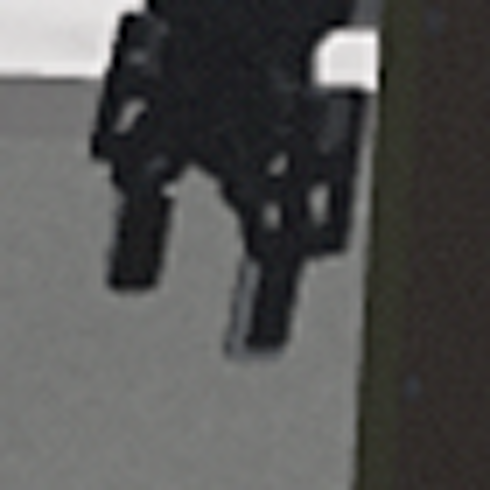

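The start picture shows tips at about (487,110) and (469,101), roughly 50 mm above the reported TCP with the gripper open. That confirms it: the real fingertips are about 37 mm above the reported TCP. I'll set the flask back down, regrip about 42 mm lower and lift again.

```bash
python3 - <<'E'
from workcell import env
import numpy as np,cv2
f=np.array([475.6,-127.9])
def pr(t): S=env.sense();print(t,S["eef_pos"].round(1),S["contact_force"].round(1),round(S["gripper_width"],3),round(S["gripper_force"],1),S["clock"])
env.move_linear([*f,85],max_speed=150);pr("low")
print(env.move_linear([*f,68],max_speed=20,threshold=3));pr("down")
env.grip(1.0);pr("open")
hit=env.move_linear([*f,31],max_speed=60,threshold=6);pr(hit)
if not hit:
    env.grip(0.0,80);pr("grip")
    env.move_linear([*f,225],max_speed=150);pr("lift")
d=env.get_image("side");cv2.imwrite("pics/lift2.png",cv2.resize(d["img"][80:280,270:470],None,fx=3,fy=3,interpolation=cv2.INTER_CUBIC))
E
```

```text
low [ 476.  -128.    85.7] [ 0.9 -1.1 -1.2] 0.273 78.6 7.4667
True
down [ 475.6 -127.9   73.7] [-0.9  0.3  4.4] 0.273 79.8 8.0583
open [ 475.2 -127.7   73.4] [-0.1 -0.5 -0.6] 0.997 0.0 8.6833
False [ 475.8 -128.    31.3] [-0.5 -0.3 -0.3] 1.001 0.0 9.5417
grip [ 475.2 -127.9   31.2] [-3.6  0.9  6. ] 0.27 77.8 10.1417
lift [ 475.3 -127.8  224.2] [ 0.2  0.1 -1.5] 0.27 78.2 11.5833
```

View pics/lift2.png

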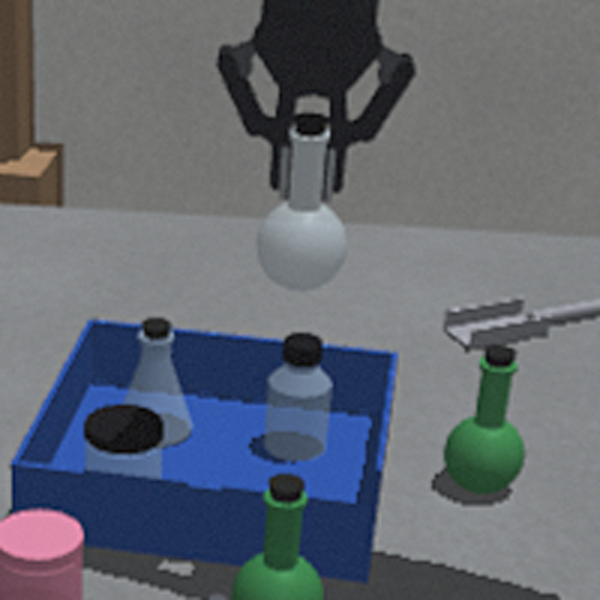

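The neck is now held properly mid-pad (crop 308,170), the flask is upright and the other pieces are standing. Seating should occur at a reported TCP z of about 132, so I'll carry it over and press to about 115.

```bash
python3 - <<'E'
from workcell import env
import numpy as np,cv2
r=np.array([482.3,204.5])
def pr(t): S=env.sense();print(t,S["eef_pos"].round(1),S["contact_force"].round(1),round(S["gripper_width"],3),round(S["gripper_force"],1),S["clock"])
env.move_linear([*r,225],max_speed=150);env.move_linear([*r,142],max_speed=120);env.sleep(.3);pr("above")
for z in(134,130,126,121,116):
    env.move_linear([*r,z],max_speed=25);env.sleep(.2);pr(z)
d=env.get_image("side");e=env.get_image("top")
f=lambda a:cv2.resize(a,None,fx=3,fy=3,interpolation=cv2.INTER_CUBIC)
cv2.imwrite("pics/press.png",np.hstack([f(d["img"][210:390,295:425]),f(e["img"][200:380,140:270])]))
E
```

```text
above [482.4 204.5 142.4] [-0.3 -0.  -1.1] 0.27 78.2 15.1417
134 [482.3 204.5 134.1] [ 0.3  0.6 -1.4] 0.266 78.2 15.8083
130 [482.5 204.5 130.2] [1.4 1.  3.2] 0.267 78.5 16.3167
126 [482.4 204.5 126.1] [ 0.4 -1.   4.3] 0.271 78.7 16.825
121 [482.4 204.5 121.2] [ 0.7 -0.5  6.5] 0.267 78.8 17.375
116 [482.5 204.5 116.4] [-0. -1.  9.] 0.27 79.0 17.925
```

View pics/press.png

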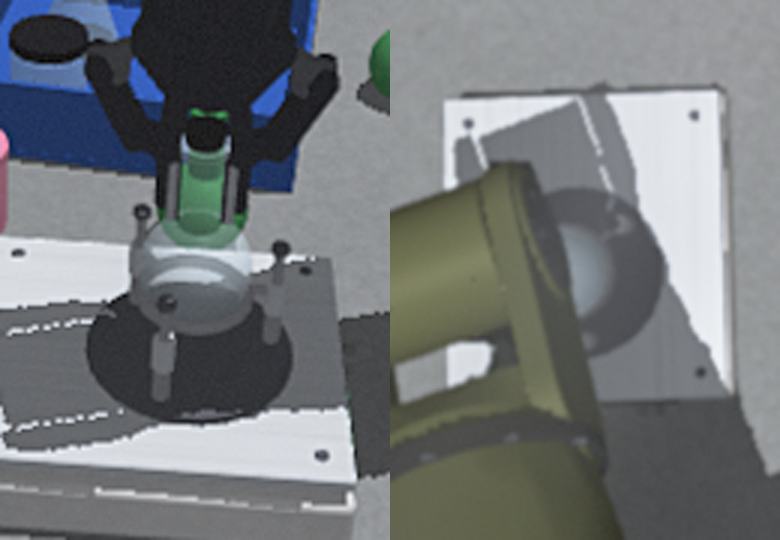

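The globe is seated in the ring (side crop 192,280), which has sunk below the post tops. The force slope of about 0.47 N/mm fits the springs, so the ring is about 15–17 mm down with no slip. One more millimetre or two, then I'll hand it in.

```bash
python3 - <<'E'
from workcell import env
env.move_linear([482.3,204.5,114.5],max_speed=15);env.sleep(.5)
S=env.sense();print(S["eef_pos"],S["contact_force"],S["gripper_force"],S["clock"])
print(env.finish_job())
E
```

```text
[482.48416763 204.54961467 114.97142424] [-0.86940307 -1.34653782  8.62030392] 79.06074464321136 18.775
the job is handed in; nothing more can be done
None
```

The job is handed in at about 19 s: the flask is gripped by its neck, upright in the ring and pressed down an estimated 17 mm with about 9 N (depth from arm height and force, not measured directly); no verdict came back.

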